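Switch the air distributor over to the outlet with the hose tail

ROBOT

A 6-joint arm with a two-finger parallel gripper is mounted at the origin on a cart in front of the work surface, level with it; the furniture and walls round the work are solid. World frame = base frame: x ahead of the robot, y to its left, z up, the work surface at z = 0. Lengths are in m, angles in rad, forces in N, time in s.
With the tool pointing down it reaches from about 0.3 to 0.85 m from the base axis. Payload 5.4 kg.
Tool frame: the origin (TCP) lies at the very end of the fingers, on their centre line; the grasp point (between the pads) lies 19 mm behind it; z points along the fingers, y is the line along which they close (so a half turn about z gives the same grasp; the last joint's range is limited). The gripper opens to 85 mm and grips with 20 to 120 N. Pads are 22 mm wide; open, the fingers measure 114 mm over their backs; the gripper's body (76 mm by 85 mm) begins 54 mm behind the grasp point. The pads swing forward as they close: fully open they stand 13 mm farther back than shut.
Start: joints at [-0.21, 0.158, 1.597, -0, 1.386, -0.21], TCP at [0.575, -0, 0.231] pointing down, gripper open.
Joint ranges: [-2.91, 2.91], [-0.94, 2.29], [0.18, 2.7], [-1.29, 4.43], [0.17, 2.64], [-3, 3]. Speed limits (rad/s): [2.57, 2.57, 3.14, 3.14, 3.14, 3.14].

INTERFACE

Orientations are given as [roll, pitch, yaw] about the fixed x, y, z axes, in that order (R = Rz(yaw) Ry(pitch) Rx(roll)).
In Python, from bench import arm, eyes, workorder gives the robot as it stands. The module is installed in compiled form; this text tells all that it offers.
- The arm moves only by the tool play_rows, never from a script. Its argument "targets" is a list of rows, each a list of 7 numbers: the gripper command: -1 is fully open, 1 is shut, values between are in proportion, then the shift along the tool's x, y, z each as a share of 30 cm, from -1 to 1, then the turn, a rotation vector about the tool's x, y, z each as a share of 120 degrees, from -1 to 1. A call has 1 to 20 rows; each row is the pose to reach, as a shift and turn from the pose commanded when the call began, along the tool's axes at that moment; what a row does not reach only later rows make up. A row lasts 1/12 s, in which the tool goes at most 41.7 mm and 7.16 degrees, less where a joint would pass 70% of its speed; a pose out of reach is approached as far as the arm can. A call with a number of a shift or a turn outside -1 to 1 is refused whole. A call with a gripper value outside its range is refused whole. The fingers move at their own pace and stop on an object; "grip_force" is the grip in N (left out, the last holds). Time passes only in rows, so rows that repeat a pose let the fingers close. It gives the time, the measured TCP pose, the force, the opening and the grip force at its end, in the units of the state.
- arm.read_state(): the state, without advancing time (a new reading comes with each control period).
- eyes.grab_frame(name): name is "scene" or "side" or "wrist"; returns a dict with "frame" (400x640x3 uint8, blue, green, red), "camera_matrix" (3x3 intrinsics, pixels), "xyz" and "orientation" of the camera in the world; the wrist camera has in their place "mount" (4x4, takes a point from camera to tool coordinates, whose origin is the TCP and whose axes are the flange's). Camera axes: x right, y down, z forward; pixel columns grow to the right and rows downward; lengths in m; the calibration is good to about 2 mm. A picture is of the moment at which its call begins: read the wrist's pose just before it. There is no depth.
- workorder.hand_in(): hands the job in; it is judged then, once.
The state is a dict: "time": time; "joints": joint angles; "joint_velocities": joint speeds; "joint_efforts": joint torques, N m; "ee_pos": TCP position; "tcp_rot": TCP orientation; "wrist_force": force on the tool from outside, world axes, zero at the start; "ft_torque": the same for the moment, N m; "width": opening from 0.0 (shut) to 1.0 (fully open); "finger_force": force on a finger pad.
Only numpy, scipy, OpenCV 4.12 (cv2) and the standard library are available. Lean on these libraries where they do the work, as an engineer would, in place of code of your own. Each camera call takes 0.05 s, during which the arm holds its last target. There are 200 camera calls.

TASK

Change the air distributor over to the outlet that carries the open hose tail: first shut the ball valve on its inlet pipe (lever fully crosswise to the pipe), then, with the air off, swing the selector arm on the round body until it points squarely at the hose tail, and then open the valve fully again (lever back in line with the pipe). Push the lever and the arm gently from the side with a fingertip, without gripping them or forcing them against their stops, and leave everything else on the desk where it is.

Things in the scene. Friction and masses are not known exactly. Their poses are not given: they have to be found in the camera images.
- manifold: air distributor fixed to the desk; origin on the desk under the centre of its round body (flange radius 118, 20 mm high; central boss radius 45, 46 mm high). Its +y runs along the inlet pipe (radius 11, axis 34 mm up) to the brass ball valve 170 mm from the centre (radius 20, on a 90x60 mm foot) and a coupling that ends 256 mm from the centre
- selector (a joint): selector arm on top of the round boss, a steel bar 14 mm wide, pointed end 87 mm from its pivot, underside 66, top 84 mm above the desk, so it passes above all outlets. 0: points along -y of the manifold, away from the valve; grows anticlockwise from above; range -2.2 to 2.2 rad. Starts between two outlets. Friction holds it where it is left (0.14 N m)
- selector_pivot (a point): on the selector arm's vertical turning axis, 84 mm above the desk
- selector_tip (a point): point on the selector arm's line, 100 mm out from its pivot (13 mm beyond the pointed end) and 84 mm above the desk; it is straight above an outlet's centre when the arm points squarely at it
- valve (a joint): ball valve lever: black sleeve 15 mm wide, 33 to 105 mm from its pivot, underside 66, top 84 mm above the desk. 0: open, along the pipe, pointing away from the round body (+y of the manifold); grows clockwise from above to 1.57 rad: shut, across the pipe, pointing to +x of the manifold (away from the robot); stops at both ends. Starts open. Friction holds it (0.25 N m)
- valve_pivot (a point): on the valve lever's vertical turning axis, 84 mm above the desk
- valve_tip (a point): free end of the valve lever on its centre line, 105 mm from its pivot, 84 mm above the desk
- hose_tail: the open outlet: upright round brass hose tail with barbs, 22 mm across, 38 mm tall, collar 26 mm across; origin at its foot, 20 mm above the desk. It stands in one of four places 100 mm from the centre of the round body (selector values -1.833, -0.611, 0.611, 1.833); the other three carry the low plugs
- plug_1: outlet closed with a low brass hexagon plug, 25 mm across, 12 mm tall; origin at its foot
- plug_2: as plug_1
- plug_3: as plug_1
- vial: bystander: black screw-top vial, 44 mm across, 70 mm tall, standing in front of the inlet pipe; origin under its centre
- bolt: bystander: steel anchor bolt 60 mm long, 23 mm thick, lying behind the inlet pipe
- padlock: bystander: brass padlock 57x38x18 mm lying in front of the valve
- stapler: bystander: stapler 125x35x42 mm in front of the round body
- duct_tape: bystander: roll of black tape, 64 mm across, 19 mm tall, lying behind the round body
- bottle: bystander: white squeeze bottle, 68 mm across, 197 mm tall, standing at the far left of the desk; origin under its centre

How it is judged:
By the outcome, as a careful person would: the job done as asked, in the order asked, and still so for the second after the job is handed in, with the robot touching nothing.
It also fails if it takes over 72 s, if anything falls off the work surface, if the arm or the gripper's body presses on something with over 40 N, if the wrist force passes 120 N, or if a joint passes its speed limit or range.

## Working session

There is one attempt and no reset: what is moved stays moved. The work goes in short steps, Python scripts to look and compute and a tool call to move; the robot and the scene stay as the last step left them, time stands still between calls to the robot, and variables do not carry over. Pictures are saved under pics/ and viewed, at most 10 in all, crops included, and the job is handed in when it is done.

Besides the shell and the picture viewer there is one more tool, called after "Call:" by a JSON object that holds its "name" and its "arguments", one argument or row to a line. play_rows: Moves the arm, as the interface text tells. Its arguments: {"type":"object","properties":{"targets":{"type":"array"},"grip_force":{"type":"number"}},"required":["targets"]}

```bash
mkdir -p pics; cat > h.py <<'E'
import numpy as np, cv2
from scipy.spatial.transform import Rotation as R
from bench import arm, eyes
def cam(n):
    s=arm.read_state(); f=eyes.grab_frame(n)
    if n=="wrist":
        T=np.eye(4);T[:3,:3]=rot(s['tcp_rot']);T[:3,3]=s['ee_pos'];T=T@np.array(f['mount'])
    else:
        T=np.eye(4);T[:3,:3]=rot(f['orientation']);T[:3,3]=f['xyz']
    return f['frame'],np.array(f['camera_matrix']),T
def rot(o):
    o=np.array(o,float)
    return o if o.shape==(3,3) else R.from_euler('xyz',o).as_matrix()
def onz(px,K,T,z):
    d=T[:3,:3]@np.linalg.solve(K,[px[0],px[1],1]);o=T[:3,3];return o+d*(z-o[2])/d[2]
def proj(p,K,T):
    q=K@(T[:3,:3].T@(np.array(p)-T[:3,3]));return q[:2]/q[2]
E
python3 - <<'E'
from h import *
print(arm.read_state())
for n in("scene","side","wrist"):
    f,K,T=cam(n);cv2.imwrite(f"pics/{n}0.png",f);np.savez(f"pics/{n}0.npz",f=f,K=K,T=T);print(n,K.tolist(),T.round(3).tolist())
E
```

```text
{'time': 0.0, 'joints': array([-2.10101363e-01,  1.59061276e-01,  1.59823892e+00,  1.75815029e-05,
        1.38622309e+00, -2.10113889e-01]), 'joint_velocities': array([ 6.79898252e-04, -7.08789706e-04, -9.75714930e-05, -8.51070297e-06,
       -6.80632900e-04, -2.30040706e-03]), 'joint_efforts': array([ 1.96016467e-04, -3.96006632e+01, -3.31426942e+01, -2.07608541e-04,
        8.36965773e-03, -3.09808388e-05]), 'ee_pos': array([5.74391303e-01, 1.13273512e-04, 2.30306695e-01]), 'tcp_rot': array([-3.13970808e+00, -4.19570837e-04,  1.57080521e+00]), 'wrist_force': array([ 0.55948994, -0.0289765 , -1.07198508]), 'ft_torque': array([ 0.0060768 , -0.03584172,  0.03610054]), 'finger_force': 0.0, 'width': 1.0014587886511903}
scene [[458.08398540726535, 0.0, 322.8411226119397], [0.0, 458.08398540726535, 199.26319083760876], [0.0, 0.0, 1.0]] [[0.877, -0.252, 0.409, 0.002], [-0.481, -0.469, 0.741, -0.939], [0.005, -0.847, -0.532, 0.785], [0.0, 0.0, 0.0, 1.0]]
side [[386.306957766005, 0.0, 319.05302831546874], [0.0, 386.306957766005, 198.50771101862773], [0.0, 0.0, 1.0]] [[0.804, -0.4, 0.439, 0.154], [-0.594, -0.556, 0.581, -0.461], [0.012, -0.728, -0.685, 0.689], [0.0, 0.0, 0.0, 1.0]]
wrist [[333.7351939584748, 0.0, 324.1614771797824], [0.0, 333.7351939584748, 202.45296169687236], [0.0, 0.0, 1.0]] [[1.0, 0.001, -0.001, 0.575], [0.0, -0.962, -0.273, 0.068], [-0.001, 0.273, -0.962, 0.373], [0.0, 0.0, 0.0, 1.0]]
```

View pics/scene0.png

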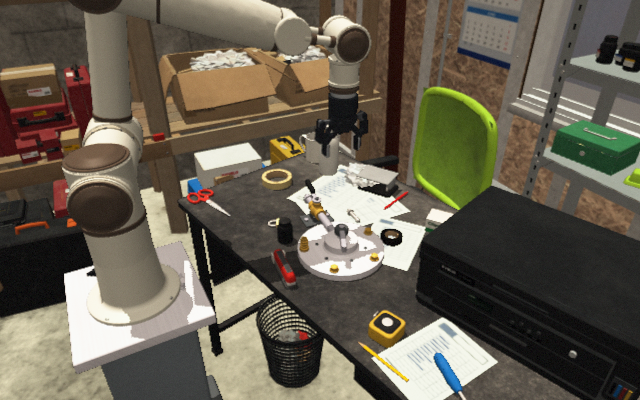

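View pics/wrist0.png

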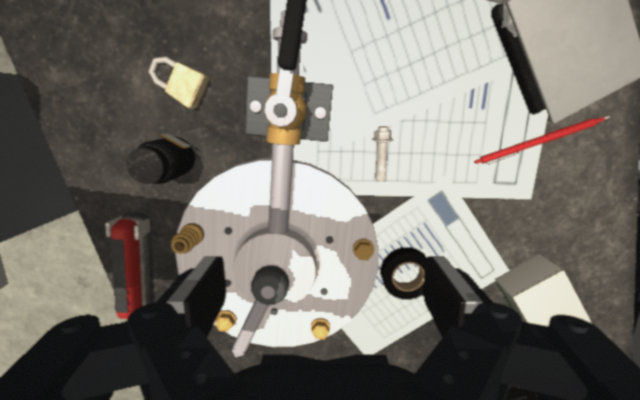

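The wrist view (right = +x, up = +y) shows the valve pivot at (281,110), with the lever pointing up. The hose tail is at the left (187,238) and the plugs are at (363,249), (320,328) and (225,320). The selector tip is near (240,352).

```bash
python3 - <<'E'
from h import *
d=np.load("pics/wrist0.npz");f,K,T=d['f'],d['K'],d['T']
hsv=cv2.cvtColor(f,cv2.COLOR_BGR2HSV);m=cv2.inRange(hsv,(12,110,70),(32,255,255))
n,l,s,c=cv2.connectedComponentsWithStats(m)
for i in range(1,n):
    if s[i,4]>60: print(s[i],c[i].round(1))
def near(p):
    k=[i for i in range(1,n) if s[i,4]>60];return c[min(k,key=lambda i:np.hypot(*(c[i]-p)))]
w=[onz(near((363,249)),K,T,.028),onz(near((320,328)),K,T,.028),onz(near((225,320)),K,T,.028),onz(near((187,238)),K,T,.040),onz((281,110),K,T,.080)]
w=np.array(w)[:,:2]
a=np.array([1.833,.611,-.611,-1.833]);q=np.vstack([np.c_[.1*np.sin(a),-.1*np.cos(a)],[0,.17]])
qc,wc=q.mean(0),w.mean(0);A=q-qc;B=w-wc
th=np.arctan2((A[:,0]*B[:,1]-A[:,1]*B[:,0]).sum(),(A*B).sum());Rm=np.array([[np.cos(th),-np.sin(th)],[np.sin(th),np.cos(th)]])
t=wc-Rm@qc;print("origin",t.round(4),"th",th.round(4));print("w",w.round(4),"res mm",((q@Rm.T+t-w)*1000).round(1))
print("circ",onz((269,285),K,T,.084)); tip=onz((240,353),K,T,.075);print("seltip",tip)
v=Rm.T@(tip[:2]-t);print("sel",np.arctan2(v[0],-v[1]),np.hypot(*v))
for nm,p in dict(center=(0,0,.084),flange=(0,0,.02),vp=(0,.17,.084),vt=(0,.275,.084),vs=(.105,.17,.084)).items():
    g=[*(Rm@p[:2]+t),p[2]];print(nm,np.round(g,4),proj(g,K,T).round())
vis=f.copy()
for p in [(0,0,.084),(0,.17,.084),(0,.26,.084),(.118,0,.02),(-.118,0,.02),(0,-.118,.02)]:
    g=[*(Rm@p[:2]+t),p[2]];cv2.circle(vis,tuple(int(x) for x in proj(g,K,T)),3,(0,0,255),-1)
cv2.imwrite("pics/vis.png",vis)
E
```

```text
[269  74   9  21 124] [273.  82.]
[ 266   75   40   70 1038] [290.1 118.9]
[171 224  32  29 610] [186.5 238.2]
[354 240  19  20 303] [363.1 249. ]
[215 311  21  21 316] [224.4 320.4]
[312 319  17  21 280] [320.1 328.3]
origin [ 0.5201 -0.1015] th -0.0982
w [[ 0.6177 -0.0843]
 [ 0.5693 -0.1876]
 [ 0.4549 -0.1769]
 [ 0.4267 -0.0667]
 [ 0.5376  0.0659]] res mm [[ 1.1 -0.9]
 [-0.1 -1. ]
 [ 0.1 -0.5]
 [-0.2  0.5]
 [-0.8  1.8]]
circ [ 0.52075333 -0.09753285  0.084     ]
seltip [ 0.48456218 -0.18369029  0.075     ]
sel -0.30956615467969967 0.08955811657253951
center [ 0.5201 -0.1015  0.084 ] [268. 289.]
flange [ 0.5201 -0.1015  0.02  ] [277. 260.]
vp [0.5367 0.0677 0.084 ] [279. 108.]
vt [0.547  0.1722 0.084 ] [288. -37.]
vs [0.6412 0.0574 0.084 ] [404. 121.]
```

View pics/vis.png

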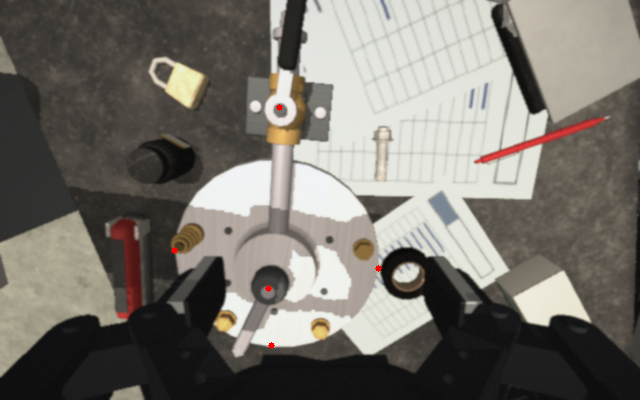

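The five points fit the manifold geometry to within 2 mm. The manifold is at (0.520,-0.1015), yawed -0.098, with the selector at about -0.31. The hose tail is at value -1.833. I'll shut the fingers and lower beside the lever on its -x side.

Call:
{"name": "play_rows", "arguments": {
  "targets": [
    [1,0.527,-0.283,0,0,0,0],
    [1,0.527,-0.283,0,0,0,0],
    [1,0.527,-0.283,0,0,0,0],
    [1,0.527,-0.283,0,0,0,0],
    [1,0.527,-0.283,0,0,0,0],
    [1,0.527,-0.283,0,0,0,0],
    [1,0.527,-0.283,0.3,0,0,0],
    [1,0.527,-0.283,0.3,0,0,0],
    [1,0.527,-0.283,0.3,0,0,0],
    [1,0.527,-0.283,0.45,0,0,0],
    [1,0.527,-0.283,0.543,0,0,0],
    [1,0.527,-0.283,0.543,0,0,0],
    [1,0.527,-0.283,0.543,0,0,0]
  ]
}}

```text
time: 1.23
ee_pos: [0.4897, 0.1573, 0.0682]
tcp_rot: [-3.138, 0.0, 1.57]
wrist_force: [0.1, -0.6, 1.1]
width: -0.001
finger_force: 0.0
```

```bash
cat > plan.py <<'E'
from h import *
t=np.array([.5201,-.1015]);th=-.0982
Rm=np.array([[np.cos(th),-np.sin(th)],[np.sin(th),np.cos(th)]])
def path(pv,r,w,angs,sgn,a=.0145,b=.011):
    # angs: world bearing of bar; sgn=-1 clockwise push, +1 anticlockwise; returns world TCP xy
    out=[]
    for g in angs:
        u=np.array([np.cos(g),np.sin(g)]);n=sgn*np.array([-u[1],u[0]])
        out.append(pv+r*u-n*(w/2+a*abs(n[0])+b*abs(n[1])))
    return np.array(out)
vp=Rm@[0,.17]+t
valve=lambda q:np.pi/2+th-np.array(q)   # bearing
sel=lambda q:-np.pi/2+th+np.array(q)
def rows(P,start): D=(P-start)/.3; return [[float(round(y,3)),float(round(x,3))] for x,y in D]
E
python3 - <<'E'
from plan import *
f,K,T=cam("side");cv2.imwrite("pics/side1.png",f[60:360,150:550])
P=path(vp,.085,.015,valve(np.linspace(0,1.45,19)),-1)
print(P[0],P[-1]);print(rows(P,np.array([.575-.085,.158])))
s=arm.read_state();print(s['ee_pos'],s['width'],s['wrist_force'])
E
```

```text
[0.52220302 0.15452729] [0.62132015 0.08842151]
[[-0.012, 0.107], [-0.008, 0.128], [-0.006, 0.15], [-0.006, 0.172], [-0.008, 0.195], [-0.012, 0.217], [-0.017, 0.24], [-0.025, 0.263], [-0.035, 0.285], [-0.046, 0.306], [-0.06, 0.327], [-0.076, 0.346], [-0.093, 0.365], [-0.113, 0.382], [-0.134, 0.397], [-0.157, 0.41], [-0.181, 0.422], [-0.206, 0.431], [-0.232, 0.438]]
[0.49152326 0.15755809 0.07015923] -0.0029662241510569403 [-0.24611222  0.25614513  1.2270288 ]
```

View pics/side1.png

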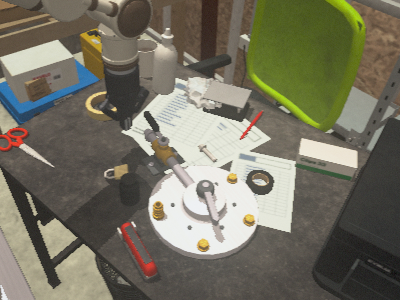

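The fingers sit left of the lever (at about (150,120) in the crop), clear of everything. Next I push the lever around to about 1.45 rad.

Call:
{"name": "play_rows", "arguments": {
  "targets": [
    [1,-0.012,0.06,0,0,0,0],
    [1,-0.012,0.1,0,0,0,0],
    [1,-0.008,0.128,0,0,0,0],
    [1,-0.006,0.15,0,0,0,0],
    [1,-0.006,0.172,0,0,0,0],
    [1,-0.008,0.195,0,0,0,0],
    [1,-0.012,0.217,0,0,0,0],
    [1,-0.017,0.24,0,0,0,0],
    [1,-0.025,0.263,0,0,0,0],
    [1,-0.035,0.285,0,0,0,0],
    [1,-0.046,0.306,0,0,0,0],
    [1,-0.06,0.327,0,0,0,0],
    [1,-0.076,0.346,0,0,0,0],
    [1,-0.093,0.365,0,0,0,0],
    [1,-0.113,0.382,0,0,0,0],
    [1,-0.134,0.397,0,0,0,0],
    [1,-0.157,0.41,0,0,0,0],
    [1,-0.181,0.422,0,0,0,0],
    [1,-0.206,0.431,0,0,0,0],
    [1,-0.232,0.438,0,0,0,0]
  ]
}}

```text
time: 2.95
ee_pos: [0.622, 0.0878, 0.0686]
tcp_rot: [3.141, -0.0, 1.571]
wrist_force: [-2.6, 3.0, -0.5]
width: 0.0
finger_force: 1.5
```

```bash
python3 - <<'E'
from plan import *
f,K,T=cam("wrist");cv2.imwrite("pics/w2.png",f);np.savez("pics/w2.npz",f=f,K=K,T=T)
g=[*vp,.084];print(proj(g,K,T))
for q in(1.45,1.57):
  b=valve(q);print(q,proj([*(vp+.105*np.array([np.cos(b),np.sin(b)])),.084],K,T))
print(rows(path(vp,.085,.015,valve([1.45,1.5,1.54,1.56,1.58]),-1),np.array([.575-.085+.438*.3,.158-.232*.3])))
s=arm.read_state();print(s['ee_pos'],s['wrist_force'])
E
```

```text
[130.12775031 315.41416921]
1.45 [369.48473398 310.62605696]
1.57 [367.38048621 335.19219495]
[[0.0, -0.0], [-0.014, 0.003], [-0.023, 0.005], [-0.028, 0.006], [-0.033, 0.007]]
[0.62249435 0.08628158 0.06863344] [ 0.16708394  0.57666284 -0.83879065]
```

View pics/w2.png

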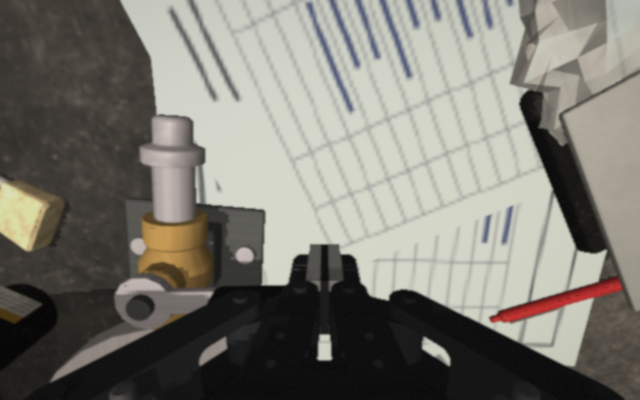

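The lever has come across ahead of the finger (pivot at (140,305), arm running right beneath the gripper). Next are small final steps while watching the force.

Call:
{"name": "play_rows", "arguments": {
  "targets": [
    [1,-0.008,0.002,0,0,0,0],
    [1,-0.014,0.003,0,0,0,0],
    [1,-0.02,0.004,0,0,0,0],
    [1,-0.026,0.005,0,0,0,0]
  ]
}}

```text
time: 3.33
ee_pos: [0.623, 0.0809, 0.0687]
tcp_rot: [3.141, -0.0, 1.571]
wrist_force: [-1.1, 3.9, 0.7]
width: -0.001
finger_force: 1.5
```

Call:
{"name": "play_rows", "arguments": {
  "targets": [
    [1,-0.003,0,0,0,0,0],
    [1,-0.006,0,0,0,0,0]
  ]
}}

```text
time: 3.5
ee_pos: [0.6231, 0.079, 0.0686]
tcp_rot: [3.141, -0.0, 1.571]
wrist_force: [-1.3, 3.3, 0.7]
width: -0.005
finger_force: 1.5
```

Call:
{"name": "play_rows", "arguments": {
  "targets": [
    [1,-0.003,0,0,0,0,0],
    [1,-0.006,0,0,0,0,0]
  ]
}}

```text
time: 3.67
ee_pos: [0.623, 0.0781, 0.0686]
tcp_rot: [3.141, -0.002, 1.571]
wrist_force: [-1.8, 8.6, 1.1]
width: 0.001
finger_force: 4.3
```

Call:
{"name": "play_rows", "arguments": {
  "targets": [
    [1,-0.003,0,0,0,0,0]
  ]
}}

```text
time: 3.75
ee_pos: [0.623, 0.078, 0.0686]
tcp_rot: [3.141, -0.003, 1.57]
wrist_force: [-0.7, 11.7, 2.0]
width: -0.003
finger_force: 5.7
```

The force rose at the stop, so the valve is shut. I back off, rise, and plan the selector push.

Call:
{"name": "play_rows", "arguments": {
  "targets": [
    [1,0.05,0,0,0,0,0],
    [1,0.1,0,0,0,0,0],
    [1,0.1,0,-0.14,0,0,0],
    [1,0.1,0,-0.28,0,0,0],
    [1,0.1,0,-0.4,0,0,0],
    [1,0.1,0,-0.4,0,0,0]
  ]
}}

```text
time: 4.25
ee_pos: [0.6284, 0.107, 0.1988]
tcp_rot: [3.124, 0.001, 1.572]
wrist_force: [1.0, 0.5, 1.3]
width: 0.004
finger_force: 0.0
```

```bash
python3 - <<'E'
from plan import *
f,K,T=cam("wrist");np.savez("pics/w3.npz",f=f,K=K,T=T);cv2.imwrite("pics/w3.png",f)
cur=np.array([.6229,.0761+.03])
P=path(t,.070,.014,sel(np.linspace(-.31,-1.72,19)),-1)
b=sel(-.31);off=.03*np.array([-np.sin(b),np.cos(b)])
A=P[0]+off;print("approach",A,rows(A[None],cur));A=np.round(A,3);print(A,rows(P,A),P[-1])
s=arm.read_state();print(s['ee_pos'],s['wrist_force'])
E
```

```text
approach [ 0.54249583 -0.18745232] [[-0.979, -0.268]]
[ 0.542 -0.187] [[0.038, -0.09], [0.04, -0.109], [0.043, -0.127], [0.048, -0.146], [0.054, -0.164], [0.063, -0.182], [0.073, -0.2], [0.084, -0.217], [0.097, -0.233], [0.112, -0.248], [0.129, -0.262], [0.146, -0.274], [0.165, -0.285], [0.186, -0.294], [0.207, -0.302], [0.227, -0.307], [0.242, -0.311], [0.258, -0.314], [0.274, -0.317]] [ 0.44703588 -0.10492782]
[0.62674855 0.10690344 0.19477536] [-0.49906946  0.70107736 -0.22173404]
```

View pics/w3.png

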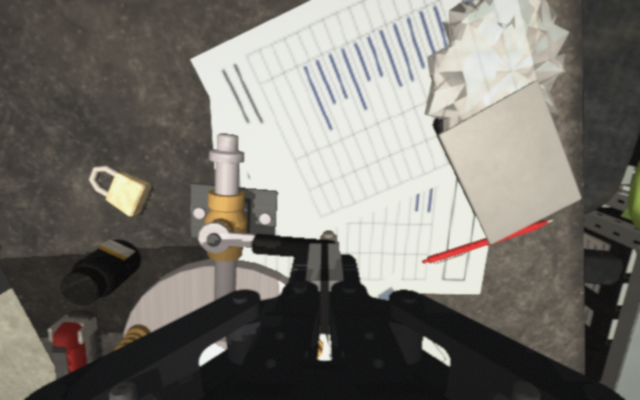

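The lever lies square across the pipe, from pivot (214,238) to tip (330,248), matching the 5.6° manifold yaw. Next is the selector approach.

Call:
{"name": "play_rows", "arguments": {
  "targets": [
    [1,-0.979,-0.268,0,0,0,0],
    [1,-0.979,-0.268,0,0,0,0],
    [1,-0.979,-0.268,0,0,0,0],
    [1,-0.979,-0.268,0,0,0,0],
    [1,-0.979,-0.268,0,0,0,0],
    [1,-0.979,-0.268,0,0,0,0],
    [1,-0.979,-0.268,0,0,0,0],
    [1,-0.979,-0.268,0,0,0,0],
    [1,-0.979,-0.268,0,0,0,0],
    [1,-0.979,-0.268,0,0,0,0],
    [1,-0.979,-0.268,0.13,0,0,0],
    [1,-0.979,-0.268,0.26,0,0,0],
    [1,-0.979,-0.268,0.35,0,0,0],
    [1,-0.979,-0.268,0.4,0,0,0],
    [1,-0.979,-0.268,0.4,0,0,0]
  ]
}}

```text
time: 5.55
ee_pos: [0.5398, -0.1834, 0.0633]
tcp_rot: [-3.133, -0.005, 1.573]
wrist_force: [-1.0, 1.1, -0.1]
width: -0.002
finger_force: 0.0
```

Call:
{"name": "play_rows", "arguments": {
  "targets": [
    [1,0,0,0,0,0,0],
    [1,0,0,0,0,0,0],
    [1,0,0,0,0,0,0]
  ]
}}

```text
time: 5.8
ee_pos: [0.5442, -0.1876, 0.0704]
tcp_rot: [3.138, 0.002, 1.572]
wrist_force: [-0.5, 0.1, -0.1]
width: 0.001
finger_force: 0.0
```

Call:
{"name": "play_rows", "arguments": {
  "targets": [
    [1,0.025,-0.05,0,0,0,0],
    [1,0.038,-0.09,0,0,0,0],
    [1,0.04,-0.109,0,0,0,0],
    [1,0.043,-0.127,0,0,0,0],
    [1,0.048,-0.146,0,0,0,0],
    [1,0.054,-0.164,0,0,0,0],
    [1,0.063,-0.182,0,0,0,0],
    [1,0.073,-0.2,0,0,0,0],
    [1,0.084,-0.217,0,0,0,0],
    [1,0.097,-0.233,0,0,0,0],
    [1,0.112,-0.248,0,0,0,0],
    [1,0.129,-0.262,0,0,0,0],
    [1,0.146,-0.274,0,0,0,0],
    [1,0.165,-0.285,0,0,0,0],
    [1,0.186,-0.294,0,0,0,0],
    [1,0.207,-0.302,0,0,0,0],
    [1,0.227,-0.307,0,0,0,0],
    [1,0.242,-0.311,0,0,0,0],
    [1,0.258,-0.314,0,0,0,0],
    [1,0.258,-0.314,0,0,0,0]
  ]
}}

```text
time: 7.47
ee_pos: [0.4479, -0.1091, 0.0683]
tcp_rot: [-3.141, -0.001, 1.572]
wrist_force: [0.4, 0.8, -1.2]
width: 0.003
finger_force: 0.0
```

Call:
{"name": "play_rows", "arguments": {
  "targets": [
    [1,-0.08,0,0,0,0,0],
    [1,-0.16,0,0,0,0,0],
    [1,-0.25,0,-0.05,0,0,0],
    [1,-0.35,0,-0.15,0,0,0],
    [1,-0.4,0,-0.25,0,0,0],
    [1,-0.4,0,-0.35,0,0,0],
    [1,-0.4,0,-0.4,0,0,0],
    [1,-0.4,0,-0.4,0,0,0],
    [1,-0.4,0,-0.4,0,0,0],
    [1,-0.4,0,-0.4,0,0,0]
  ]
}}

```text
time: 8.3
ee_pos: [0.4475, -0.2291, 0.1866]
tcp_rot: [-3.139, -0.003, 1.571]
wrist_force: [-0.4, -0.6, -0.5]
width: -0.0
finger_force: 0.0
```

```bash
python3 - <<'E'
from plan import *
f,K,T=cam("wrist");np.savez("pics/w4.npz",f=f,K=K,T=T);cv2.imwrite("pics/w4.png",f)
print(proj([*t,.084],K,T))
for q in(-1.6,-1.833):
  b=sel(q);print(q,proj([*(t+.087*np.array([np.cos(b),np.sin(b)])),.075],K,T))
E
```

```text
[434.92462086  13.67480746]
-1.6 [304.61774516  -0.91749894]
-1.833 [311.55599719 -34.39717232]
```

View pics/w4.png

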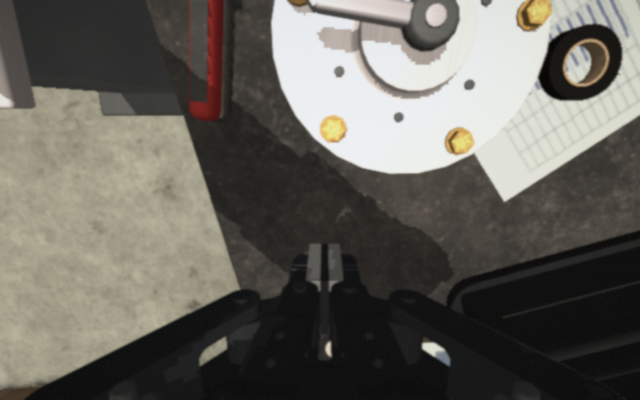

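Selector bar runs from the knob (434,14) to the left (300,0), close to the hose tail but short of it. I need a better view.

Call:
{"name": "play_rows", "arguments": {
  "targets": [
    [1,0.1,0.05,0,0,0,0],
    [1,0.2,0.1,0,0,0,0],
    [1,0.25,0.1,0,0,0,0],
    [1,0.25,0.1,0,0,0,0],
    [1,0.25,0.1,0,0,0,0],
    [1,0.25,0.1,0,0,0,0]
  ]
}}

```text
time: 8.85
ee_pos: [0.4778, -0.1553, 0.1874]
tcp_rot: [-3.14, -0.001, 1.571]
wrist_force: [-0.8, 0.6, -0.8]
width: -0.0
finger_force: 0.0
```

```bash
python3 - <<'E'
from plan import *
f,K,T=cam("wrist");np.savez("pics/w5.npz",f=f,K=K,T=T)
b=sel(-1.833);tip=t+.1*np.array([np.cos(b),np.sin(b)])
print("pivot",proj([*t,.084],K,T),"target",proj([*tip,.084],K,T),"tail top",proj([*tip,.058],K,T))
cv2.imwrite("pics/w5.png",f)
E
```

```text
pivot [383.17417446 127.70911454] target [250.54458848  75.55908568] tail top [257.77790537  78.72637204]
```

View pics/w5.png

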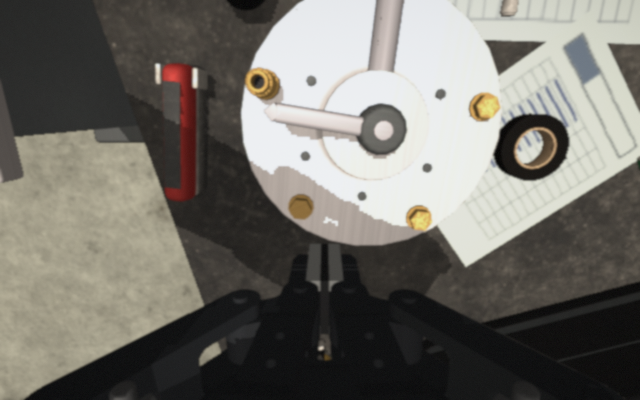

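Arm tip is at (266,112), knob at (384,129), hose-tail bore at (260,80), the last two within 2 px of prediction. I'll compute the remaining angle.

```bash
python3 - <<'E'
from plan import *
d=np.load("pics/w5.npz");K,T=d['K'],d['T']
for tip in((266,112),):
  a=onz(tip,K,T,.078)[:2];p=onz((384,129),K,T,.090)[:2];h=onz((260,80),K,T,.058)[:2]
  for c in(t,p):
    v=a-c;g=h-c;print("tip r",np.hypot(*v),"bearing",np.arctan2(v[1],v[0]),"q",(np.arctan2(v[1],v[0])+np.pi/2-th+np.pi)%(2*np.pi)-np.pi,"tail",np.arctan2(g[1],g[0]),np.hypot(*g))
print("pivot",p)
cur=np.array([.542+(-.314+.1)*.3,-.187+(.258-.4+.25)*.3]);print(cur)
P=path(t,.070,.014,sel([-1.55,-1.65,-1.7,-1.75,-1.8,-1.833,-1.85]),-1);print(P.round(4))
E
```

```text
tip r 0.08571791857053378 bearing 3.0148618473181625 q -1.5993271330665273 tail 2.784002992254872 0.09812390009465437
tip r 0.08538945336356112 bearing 3.0078092977042847 q -1.606379682680405 tail 2.777245120930861 0.09794211172118632
pivot [ 0.51969595 -0.1020556 ]
[ 0.4778 -0.1546]
[[ 0.4488 -0.1151]
 [ 0.4476 -0.1092]
 [ 0.4472 -0.1062]
 [ 0.4469 -0.1031]
 [ 0.4467 -0.0999]
 [ 0.4467 -0.0978]
 [ 0.4467 -0.0967]]
```

Call:
{"name": "play_rows", "arguments": {
  "targets": [
    [1,0.03,-0.103,0,0,0,0],
    [1,0.03,-0.103,0.1,0,0,0],
    [1,0.03,-0.103,0.2,0,0,0],
    [1,0.03,-0.103,0.3,0,0,0],
    [1,0.03,-0.103,0.37,0,0,0],
    [1,0.03,-0.103,0.4,0,0,0],
    [1,0.03,-0.103,0.4,0,0,0],
    [1,0.06,-0.103,0.4,0,0,0],
    [1,0.09,-0.103,0.4,0,0,0],
    [1,0.12,-0.103,0.4,0,0,0],
    [1,0.14,-0.103,0.4,0,0,0],
    [1,0.15,-0.103,0.4,0,0,0],
    [1,0.16,-0.103,0.4,0,0,0],
    [1,0.17,-0.103,0.4,0,0,0],
    [1,0.18,-0.103,0.4,0,0,0],
    [1,0.19,-0.103,0.4,0,0,0],
    [1,0.19,-0.103,0.4,0,0,0],
    [1,0.19,-0.103,0.4,0,0,0]
  ]
}}

```text
time: 10.4
ee_pos: [0.4472, -0.0978, 0.0682]
tcp_rot: [-3.141, -0.001, 1.571]
wrist_force: [0.1, -0.5, -0.8]
width: -0.001
finger_force: 0.2
```

Call:
{"name": "play_rows", "arguments": {
  "targets": [
    [1,-0.06,0,0,0,0,0],
    [1,-0.12,0,0,0,0,0],
    [1,-0.19,0,-0.1,0,0,0],
    [1,-0.19,0.05,-0.2,0,0,0],
    [1,-0.19,0.103,-0.3,0,0,0],
    [1,-0.19,0.103,-0.4,0,0,0],
    [1,-0.19,0.103,-0.4,0,0,0],
    [1,-0.19,0.103,-0.4,0,0,0],
    [1,-0.19,0.103,-0.4,0,0,0]
  ]
}}

```text
time: 11.15
ee_pos: [0.4775, -0.1545, 0.1872]
tcp_rot: [-3.14, -0.002, 1.571]
wrist_force: [0.8, 0.8, -1.1]
width: 0.0
finger_force: 0.0
```

```bash
python3 - <<'E'
from plan import *
f,K,T=cam("wrist");np.savez("pics/w6.npz",f=f,K=K,T=T)
cv2.imwrite("pics/w6.png",cv2.resize(f[40:190,200:440],None,fx=3,fy=3,interpolation=cv2.INTER_CUBIC))
E
```

```text
(no output)
```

View pics/w6.png

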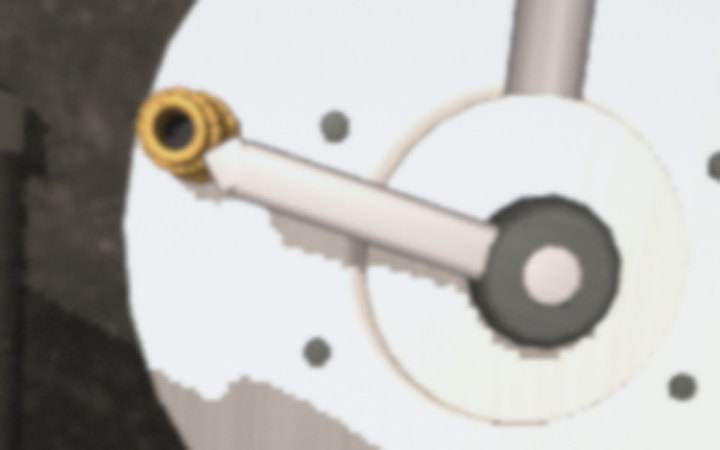

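```bash
python3 - <<'E'
from plan import *
d=np.load("pics/w6.npz");K,T,f=d['K'],d['T'],d['f']
px=lambda x,y:(200+x/3,40+y/3)
h=onz(px(176,126),K,T,.058)[:2]
for z in(.078,.084):
  a=onz(px(207,155),K,T,z)[:2];m=onz(px(487,254),K,T,z)[:2];v=a-t;w=a-m
  print(z,"q",-(2*np.pi-(np.arctan2(v[1],v[0])+np.pi/2-th)),np.hypot(*v),"q line",-(2*np.pi-(np.arctan2(w[1],w[0])+np.pi/2-th)))
g=h-t;print("tail q",-(2*np.pi-(np.arctan2(g[1],g[0])+np.pi/2-th)),h)
E
```

```text
0.078 q -1.7761108471580105 0.086406198655235 q line -1.8009166176575722
0.084 q -1.7763803675008045 0.08541540128921299 q line -1.8009166176575722
tail q -1.820286972918682 [ 0.42683156 -0.06769825]
```

About 0.045 rad is left, or 3 mm at the contact.

Call:
{"name": "play_rows", "arguments": {
  "targets": [
    [1,0.03,-0.103,0,0,0,0],
    [1,0.03,-0.103,0.1,0,0,0],
    [1,0.03,-0.103,0.2,0,0,0],
    [1,0.03,-0.103,0.3,0,0,0],
    [1,0.03,-0.103,0.37,0,0,0],
    [1,0.03,-0.103,0.4,0,0,0],
    [1,0.03,-0.103,0.4,0,0,0],
    [1,0.06,-0.103,0.4,0,0,0],
    [1,0.1,-0.103,0.4,0,0,0],
    [1,0.14,-0.103,0.4,0,0,0],
    [1,0.165,-0.103,0.4,0,0,0],
    [1,0.18,-0.103,0.4,0,0,0],
    [1,0.188,-0.103,0.4,0,0,0],
    [1,0.194,-0.103,0.4,0,0,0],
    [1,0.2,-0.103,0.4,0,0,0],
    [1,0.2,-0.103,0.4,0,0,0],
    [1,0.2,-0.103,0.4,0,0,0]
  ]
}}

```text
time: 12.62
ee_pos: [0.4475, -0.0953, 0.0685]
tcp_rot: [3.142, -0.0, 1.57]
wrist_force: [0.6, -0.8, 1.3]
width: -0.003
finger_force: 0.4
```

Call:
{"name": "play_rows", "arguments": {
  "targets": [
    [1,-0.06,0,0,0,0,0],
    [1,-0.12,0,0,0,0,0],
    [1,-0.2,0,-0.1,0,0,0],
    [1,-0.2,0.05,-0.2,0,0,0],
    [1,-0.2,0.103,-0.3,0,0,0],
    [1,-0.2,0.103,-0.4,0,0,0],
    [1,-0.2,0.103,-0.4,0,0,0],
    [1,-0.2,0.103,-0.4,0,0,0],
    [1,-0.2,0.103,-0.4,0,0,0]
  ]
}}

```text
time: 13.37
ee_pos: [0.4776, -0.1547, 0.1873]
tcp_rot: [-3.14, -0.001, 1.571]
wrist_force: [-0.0, 0.5, -1.0]
width: 0.0
finger_force: 0.0
```

```bash
python3 - <<'E'
from plan import *
f,K,T=cam("wrist");np.savez("pics/w7.npz",f=f,K=K,T=T)
cv2.imwrite("pics/w7.png",cv2.resize(f[40:190,200:440],None,fx=3,fy=3,interpolation=cv2.INTER_CUBIC))
# reopening path, anticlockwise
cur=np.array([.4778,-.1546])
P=path(vp,.085,.015,valve(np.linspace(1.57,0.1,19)),1)
b=valve(1.57);A=np.round(P[0]-.03*np.array([-np.sin(b),np.cos(b)]),3)
print("approach",A,rows(A[None],cur));print(rows(P,A),P[-1],path(vp,.085,.015,valve([0]),1))
E
```

```text
approach [0.617 0.01 ] [[0.549, 0.464]]
[[0.099, 0.008], [0.125, 0.015], [0.146, 0.02], [0.166, 0.023], [0.187, 0.025], [0.208, 0.025], [0.229, 0.024], [0.251, 0.021], [0.272, 0.016], [0.294, 0.01], [0.315, 0.001], [0.336, -0.009], [0.357, -0.021], [0.376, -0.036], [0.395, -0.052], [0.412, -0.07], [0.428, -0.089], [0.442, -0.111], [0.454, -0.134]] [0.57691863 0.14631441] [[0.56799853 0.15001566]]
```

View pics/w7.png

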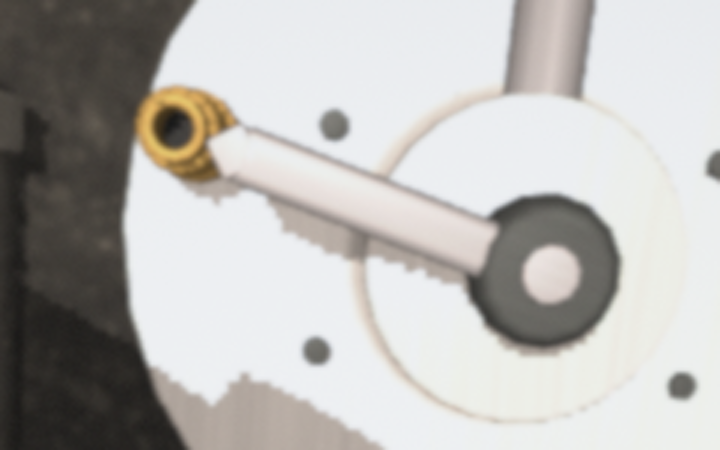

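The arm now points at the hose-tail bore: tip (210,143), bar angle 21.3° in the image, giving q between about -1.81 and -1.83 against a target of -1.833. Now I reopen the valve from the lever's other side.

Call:
{"name": "play_rows", "arguments": {
  "targets": [
    [1,0.549,0.464,0,0,0,0],
    [1,0.549,0.464,0,0,0,0],
    [1,0.549,0.464,0,0,0,0],
    [1,0.549,0.464,0,0,0,0],
    [1,0.549,0.464,0,0,0,0],
    [1,0.549,0.464,0,0,0,0],
    [1,0.549,0.464,0,0,0,0],
    [1,0.549,0.464,0.1,0,0,0],
    [1,0.549,0.464,0.2,0,0,0],
    [1,0.549,0.464,0.3,0,0,0],
    [1,0.549,0.464,0.37,0,0,0],
    [1,0.549,0.464,0.4,0,0,0],
    [1,0.549,0.464,0.4,0,0,0],
    [1,0.549,0.464,0.4,0,0,0],
    [1,0.549,0.464,0.4,0,0,0]
  ]
}}

```text
time: 14.67
ee_pos: [0.6187, 0.0089, 0.0703]
tcp_rot: [3.139, 0.001, 1.57]
wrist_force: [0.1, -0.1, 0.9]
width: -0.004
finger_force: 0.0
```

Call:
{"name": "play_rows", "arguments": {
  "targets": [
    [1,0.05,0.004,0,0,0,0],
    [1,0.099,0.008,0,0,0,0],
    [1,0.125,0.015,0,0,0,0],
    [1,0.146,0.02,0,0,0,0],
    [1,0.166,0.023,0,0,0,0],
    [1,0.187,0.025,0,0,0,0],
    [1,0.208,0.025,0,0,0,0],
    [1,0.229,0.024,0,0,0,0],
    [1,0.251,0.021,0,0,0,0],
    [1,0.272,0.016,0,0,0,0],
    [1,0.294,0.01,0,0,0,0],
    [1,0.315,0.001,0,0,0,0],
    [1,0.336,-0.009,0,0,0,0],
    [1,0.357,-0.021,0,0,0,0],
    [1,0.376,-0.036,0,0,0,0],
    [1,0.395,-0.052,0,0,0,0],
    [1,0.412,-0.07,0,0,0,0],
    [1,0.428,-0.089,0,0,0,0],
    [1,0.442,-0.111,0,0,0,0],
    [1,0.454,-0.134,0,0,0,0]
  ]
}}

```text
time: 16.33
ee_pos: [0.577, 0.1464, 0.0686]
tcp_rot: [3.141, -0.0, 1.571]
wrist_force: [3.1, -3.3, -0.6]
width: -0.0
finger_force: 1.5
```

Call:
{"name": "play_rows", "arguments": {
  "targets": [
    [1,0.006,-0.01,0,0,0,0],
    [1,0.008,-0.018,0,0,0,0],
    [1,0.009,-0.024,0,0,0,0]
  ]
}}

```text
time: 16.58
ee_pos: [0.5701, 0.1491, 0.0686]
tcp_rot: [3.141, -0.001, 1.571]
wrist_force: [4.1, -0.1, -0.6]
width: -0.002
finger_force: 1.5
```

Still only friction force, so I continue in 1 mm steps to the stop.

Call:
{"name": "play_rows", "arguments": {
  "targets": [
    [1,0,-0.004,0,0,0,0],
    [1,0,-0.008,0,0,0,0]
  ]
}}

```text
time: 16.75
ee_pos: [0.5681, 0.1491, 0.0686]
tcp_rot: [3.141, -0.001, 1.57]
wrist_force: [2.7, 1.6, -0.5]
width: -0.003
finger_force: 1.5
```

Call:
{"name": "play_rows", "arguments": {
  "targets": [
    [1,0,-0.003,0,0,0,0],
    [1,0,-0.006,0,0,0,0]
  ]
}}

```text
time: 16.92
ee_pos: [0.5662, 0.1488, 0.0685]
tcp_rot: [3.141, -0.001, 1.571]
wrist_force: [3.7, 1.4, 0.4]
width: -0.002
finger_force: 1.5
```

Call:
{"name": "play_rows", "arguments": {
  "targets": [
    [1,0,-0.003,0,0,0,0],
    [1,0,-0.006,0,0,0,0]
  ]
}}

```text
time: 17.08
ee_pos: [0.5649, 0.1487, 0.0687]
tcp_rot: [3.14, -0.001, 1.571]
wrist_force: [7.4, 2.7, -2.2]
width: -0.002
finger_force: 3.3
```

Call:
{"name": "play_rows", "arguments": {
  "targets": [
    [1,0,-0.003,0,0,0,0]
  ]
}}

```text
time: 17.17
ee_pos: [0.5648, 0.1486, 0.0688]
tcp_rot: [3.138, -0.001, 1.57]
wrist_force: [9.9, 2.4, -4.4]
width: -0.001
finger_force: 4.6
```

Stop reached gently. I back off, return to the start pose and check numerically.

Call:
{"name": "play_rows", "arguments": {
  "targets": [
    [1,0,0.06,0,0,0,0],
    [1,0,0.13,0,0,0,0],
    [1,0,0.13,-0.13,0,0,0],
    [1,0,0.13,-0.26,0,0,0],
    [1,0,0.13,-0.4,0,0,0],
    [1,0,0.13,-0.543,0,0,0],
    [1,-0.13,0.1,-0.543,0,0,0],
    [1,-0.26,0.06,-0.543,0,0,0],
    [1,-0.39,0.036,-0.543,0,0,0],
    [1,-0.497,0.036,-0.543,0,0,0],
    [1,-0.497,0.036,-0.543,0,0,0],
    [1,-0.497,0.036,-0.543,0,0,0],
    [1,-0.497,0.036,-0.543,0,0,0],
    [1,-0.497,0.036,-0.543,0,0,0]
  ]
}}

```text
time: 18.33
ee_pos: [0.5737, 0.0005, 0.2308]
tcp_rot: [-3.14, -0.001, 1.572]
wrist_force: [0.2, 0.2, -1.5]
width: 0.001
finger_force: 0.0
```

```bash
python3 - <<'E'
from plan import *
f,K,T=cam("wrist");s=arm.read_state();print(s['ee_pos'],s['wrist_force'])
d=np.load("pics/wrist0.npz")
def lever(f,K,T):
    g=cv2.cvtColor(f,cv2.COLOR_BGR2GRAY);m=np.uint8(g<60);m[:,:272]=0;m[:,315:]=0;m[72:]=0
    n,l,st,c=cv2.connectedComponentsWithStats(m);i=1+np.argmax(st[1:,4])
    y,x=np.where(l==i);P=np.array([onz(p,K,T,.084)[:2] for p in zip(x,y)]);v=P.mean(0)-vp
    return st[i].tolist(),np.arctan2(v[0],v[1])+th,np.hypot(*v)
print(lever(d['f'],d['K'],d['T']),lever(f,K,T))
# change elsewhere: shared-region brass/plugs etc.
diff=cv2.absdiff(cv2.GaussianBlur(f,(5,5),0),cv2.GaussianBlur(d['f'],(5,5),0)).max(2)
n,l,st,c=cv2.connectedComponentsWithStats(np.uint8(diff>50))
print([r.tolist() for r in st[1:] if r[4]>60])
E
```

```text
[0.57379776 0.00068535 0.23093495] [-0.33959184  0.47158363 -0.17342042]
([279, 0, 27, 70, 1245], np.float64(0.1072654624605807), np.float64(0.05691813022922951)) ([276, 0, 20, 70, 1223], np.float64(0.005216462750868497), np.float64(0.056922827484718))
[[272, 0, 16, 71, 498], [292, 0, 16, 70, 420], [343, 212, 17, 9, 91], [293, 241, 14, 12, 111], [180, 244, 450, 152, 23642], [186, 252, 20, 9, 123], [225, 262, 30, 17, 283], [161, 298, 13, 21, 107], [172, 302, 11, 10, 71], [0, 307, 148, 93, 6009], [434, 348, 15, 15, 112], [627, 369, 13, 31, 223], [111, 385, 33, 15, 367]]
```

The lever reads 0.005 rad, against its open stop. The image differences are confined to the lever, the selector and shadows, and the fingers, so the bystanders haven't moved.

```bash
python3 -c "
from bench import workorder
print(workorder.hand_in())"
```

```text
the job is handed in; nothing more can be done
None
```

The changeover is done and handed in, though the hand-in returned no verdict: I shut the valve to its stop, swung the selector to within about 0.02 rad of the hose tail, and reopened the valve to its stop (0.005 rad), with no bystander seen to move.

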